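# Push two capsuled coins home in the display tray

### The arm

A 7-joint arm with a two-finger parallel gripper is mounted at the origin on the work surface. World frame = base frame: x ahead of the robot, y to its left, z up, the work surface at z = 0. Lengths are in m, angles in rad, forces in N, time in s.
With the tool pointing down it reaches from about 0.4 to 0.9 m from the base axis. Payload 5.6 kg.
Tool frame: the origin (TCP) lies midway between the tips of the shut fingers; the grasp point (between the pads) lies 19 mm behind it; y points along the fingers, z is the direction in which the jaws open and shut, and the axes are right-handed (so a half turn about y gives the same grasp; the last joint's range is limited). The gripper opens to 92 mm and grips with 3 to 60 N. Pads are 20 mm wide; open, the fingers measure 128 mm over their backs; the gripper's body (75 mm by 189 mm) begins 69 mm behind the grasp point.
Start: joints at [-1.319, 0.468, -0.012, 1.603, 0.006, 1.071, -0.056], TCP at [0.189, 0.622, 0.215] pointing down, gripper open.
Joint ranges: [-2.53, 2.53], [-0.31, 2.02], [-1.57, 1.55], [0.28, 2.44], [-1.29, 4.43], [0.15, 1.84], [-2.92, 2.92]. Speed limits (rad/s): [2.57, 2.57, 3.14, 3.14, 3.14, 3.14, 3.14].

### API

Orientations are given as a 3x3 rotation matrix whose columns are the frame's x, y, z axes.
In Python, from station import env, effector, solver, viewer, workorder, search_frame, tip_of gives the robot as it stands. Calls block until the motion is done:
- env.reach(position, orientation): joint-space move of the TCP to a pose.
- env.movel(position, frame=None, rate=0.15): straight line of the TCP; frame=None keeps the orientation; rate is the mean speed in m/s.
- env.goto_joints(angles): joint-space move.
- effector.release() and effector.grasp(squeeze=None): open the fingers fully, or close them until they stop; squeeze is the grip in N (None keeps the last).
- env.pause(seconds).
- solver.inverse_kinematics(position, orientation): joint angles nearest the present ones, or None.
- env.sense(): the state.
- viewer.read_camera(name): name is "side" or "top"; returns (picture, depth): 480x640x3 uint8, red, green, blue; 480x640 float32, m along the optical axis (not along the pixel's ray), 0 where there is no reading.
- viewer.camera_info(name): a dict with "intrinsics" (3x3 intrinsics, pixels), "eye" and "rotation" of the camera in the world. Camera axes: x right, y up, looking along -z (the intrinsics and any distortion apply to the point x, -y, -z); pixel columns grow to the right and rows downward; lengths in m; the calibration is good to about 2 mm. A picture is of the moment at which its call begins. camera_info takes no time and is no camera call.
A pose or a line that the arm cannot do raises env.PlanningError and nothing moves.
- workorder.finish_job(): hands the job in, once; it reports no verdict.
Trained networks look in the newest picture that a camera, given by its name, has taken for a name from the list of things; names that differ only in an ending like _2 or _b are one class to them, and where a whole thing is asked for, a point or a joint stands for the part that bears it (a point fixed in the world has none). Each returns a list of dicts, best first, with "score" (0 to 1); they miss things now and then, are a little off and sometimes report something else, mostly with a low value. They report only what shows in the picture. A call takes as long as a camera call. They do not tell look-alikes from the thing itself.
- search_frame(camera, name): "at" ([x, y, z] in m, in world coordinates, good to about 4 mm: the middle of the surface that is visible of it).
- tip_of(camera, name): "at" ([x, y, z] in m, in world coordinates, good to about 4 mm: a listed point, or the origin of a listed thing).
The state is a dict: "t": time; "joint_positions": joint angles; "joint_velocities": joint speeds; "tau": joint torques, N m; "ee_pos": TCP position; "tcp_rot": TCP orientation; "wrist_force": force on the tool from outside, world axes, zero at the start; "moment": the same for the moment, N m; "gripper_width": finger opening in m.
Only numpy, scipy, OpenCV 4.12 (cv2) and the standard library are available. Lean on these libraries where they do the work, as an engineer would, in place of code of your own. Each camera call takes 0.05 s, during which the arm holds its last target. There are 200 camera calls.

### The job

A customer has handed back two collector's coins in their clear capsules and left them lying on the plain front part of the wooden display tray. With the fingertips, push each one across the tray and over the rim of the empty well of its own size, so that both drop in and lie flat on the bottom of their wells. Do not pick a coin up or lift it off the tray, and leave the other coins and everything else on the counter where they are.

Things in the scene. Friction and masses are not known exactly. Their poses are not given: they have to be found in the camera images.
- tray: Dark walnut display tray that does not move: a flat board 210 mm (its x, front to back) by 310 mm (its y), 18 mm thick, without a lip. Origin: centre of its underside, on the counter; x points away from the robot, y to its left, give or take 0.3 rad. Four round wells, 6 mm deep, stand in a row along y at x = +55 mm; each is 3 mm wider than its coin. The front part is plain.
- large_well (a point): Centre of the floor of the empty large well, 63 mm across, 6 mm below the tray's top; in the tray's frame at x = +55, y = +35 mm.
- small_well (a point): Centre of the floor of the empty small well, 49 mm across, 6 mm below the tray's top; in the tray's frame at x = +55, y = -35 mm.
- large_coin: The large loose coin in its round clear capsule, a flat disc 60 mm across and 8 mm thick, about 75 g. Origin: centre of its underside; z is its axis. It starts lying flat on the front part of the tray; home in its well it stands 2 mm proud of the tray.
- small_coin: The small loose coin in its round clear capsule, a flat disc 46 mm across and 8 mm thick, about 45 g. Origin: centre of its underside; z is its axis. It starts lying flat on the front part of the tray, to the left or the right of the large one; it would also drop into the large well if pushed over it. Home in its well it stands 2 mm proud of the tray.
- seated_small: Another small coin (46 mm across, 8 mm thick) already home in the well at the +y end of the row (tray x = +55, y = +105 mm), 2 mm proud; to be left there. Origin: centre of its underside.
- seated_large: Another large coin (60 mm across, 8 mm thick) already home in the well at the -y end of the row (tray x = +55, y = -105 mm), 2 mm proud; to be left there. Origin: centre of its underside.
- mug: Brown clay mug, 90 mm across and 85 mm high, with a handle, standing on the counter left of the tray. Origin: centre of its underside.
- dice_tube: Clear tube of dice with a black cap, 33 mm across and 148 mm high, standing on the counter right of the tray. Origin: centre of its underside.
- phone: Black phone, 150 by 72 by 8 mm, lying on the counter right of the tray. Origin: centre of its underside.
- deck_box: Grey card-deck box, 70 by 95 by 35 mm, lying on the counter left of the tray, nearer the robot than the mug. Origin: centre of its underside.
Mind the look-alikes: they are no part of the job. Leave any green or red look-alike of the seated_large alone.

How it is judged:
At the end, for the whole second after the job is handed in: The large coin lies in the large well and the small coin in the small well, each within 4 mm of the well's centre, its underside within 2 mm of the well's floor, flat to 0.05 rad and at rest; the two coins that were home before are still down in their wells (horizontal distance between large_coin and large_well below 0.004 m and z of each of large_coin, small_coin, seated_small, seated_large in the frame of tray below 0.014 m and angle between each of large_coin, small_coin's own z axis and vertical below 0.05 rad and linear speed of each of large_coin, small_coin below 0.02 m/s and horizontal distance between small_coin and small_well below 0.004 m); the robot touches nothing.
It fails at once if a loose coin is lifted off the tray (underside centre more than 5 mm above the top of the tray) (z of any of large_coin, small_coin in the frame of tray above 0.023 m).
It fails at once if a coin that was home is moved by more than 5 mm (distance of any of seated_small, seated_large from where it was at the start of the episode above 0.005 m).
It fails at once if the mug, the dice tube, the phone or the deck box is moved by more than 15 mm (distance of any of mug, dice_tube, phone, deck_box from where it was at the start of the episode above 0.015 m).
It also fails if it takes over 69 s, if anything falls off the work surface, if the arm or the gripper's body presses on something with over 40 N, if the wrist force passes 120 N, or if a joint passes its speed limit or range.

## Working session

There is one attempt and no reset: what is moved stays moved. The work goes in short steps, each a Python script; the robot and the scene stay as the last script left them, time stands still between calls to the robot, and variables do not carry over. Pictures are saved under pics/ and viewed, about 8 in all and at most 12, crops included, and the job is handed in when it is done.

```bash
mkdir -p pics; ls; python3 - <<'E'
from station import *
import cv2,numpy as np
for c in("top","side"):
    p,d=viewer.read_camera(c); cv2.imwrite(f"pics/{c}0.png",p[:,:,::-1]); np.save(f"pics/{c}0d.npy",d)
    i=viewer.camera_info(c); print(c,{k:np.round(v,3).tolist() if not isinstance(v,str) else v for k,v in i.items()})
    for n in("tray","large_well","small_well","large_coin","small_coin","seated_small","seated_large","mug","dice_tube","phone","deck_box"):
        print(n,[(np.round(r["at"],3).tolist(),round(r["score"],2)) for r in tip_of(c,n)][:4])
s=env.sense();print(s["t"],s["ee_pos"],s["tcp_rot"],s["gripper_width"])
E
```

```text
pics
top {'intrinsics': [[489.398, 0.0, 323.112], [0.0, 489.398, 238.319], [0.0, 0.0, 1.0]], 'eye': [0.4, 0.0, 1.094], 'rotation': [[0.024, 0.978, -0.207], [-1.0, 0.023, -0.006], [-0.001, 0.207, 0.978]]}
tray [([0.608, -0.063, 0.001], 0.72), ([0.66, -0.173, 0.011], 0.42)]
large_well [([0.664, -0.032, 0.009], 0.77)]
small_well [([0.656, -0.101, 0.012], 0.79)]
large_coin [([0.656, -0.102, 0.01], 0.67), ([0.552, -0.144, 0.023], 0.6)]
small_coin [([0.651, 0.419, 0.002], 0.62), ([0.607, -0.063, 0.001], 0.38)]
seated_small [([0.664, 0.041, 0.012], 0.65)]
seated_large [([0.63, -0.283, 0.0], 0.8), ([0.808, -0.139, -0.002], 0.72), ([0.564, 0.001, 0.018], 0.46)]
mug [([0.653, 0.417, 0.0], 0.7), ([0.637, -0.455, 0.002], 0.68)]
dice_tube [([0.639, -0.458, 0.002], 0.92)]
phone [([0.407, -0.378, 0.001], 0.91)]
deck_box [([0.453, 0.344, -0.004], 0.78)]
side {'intrinsics': [[444.478, 0.0, 320.432], [0.0, 444.478, 231.796], [0.0, 0.0, 1.0]], 'eye': [0.087, -0.566, 0.518], 'rotation': [[0.724, 0.356, -0.591], [-0.69, 0.362, -0.627], [-0.01, 0.861, 0.508]]}
tray [([0.604, -0.066, 0.001], 0.58)]
large_w
[... 151 characters left out ...]
9)]
small_coin [([0.561, 0.006, 0.016], 0.62), ([0.662, 0.036, 0.014], 0.37)]
seated_small [([0.664, 0.035, 0.014], 0.72)]
seated_large [([0.662, -0.171, 0.014], 0.76), ([0.809, -0.137, 0.002], 0.75), ([0.553, -0.153, 0.015], 0.73), ([0.635, -0.286, -0.002], 0.56)]
mug [([0.656, 0.414, 0.003], 0.78)]
dice_tube [([0.633, -0.458, -0.001], 0.91)]
phone [([0.411, -0.375, 0.001], 0.82)]
deck_box [([0.451, 0.344, 0.001], 0.79), ([0.66, -0.034, 0.016], 0.69), ([0.662, 0.038, 0.011], 0.21)]
1.2 [0.18886968 0.62193712 0.2145689 ] [[ 9.56861430e-01  2.74319704e-05  2.90544665e-01]
 [-2.90544664e-01 -4.66462014e-05  9.56861430e-01]
 [ 3.98013994e-05 -9.99999999e-01 -3.66637384e-05]] 0.09174092830884784
```

View pics/top0.png

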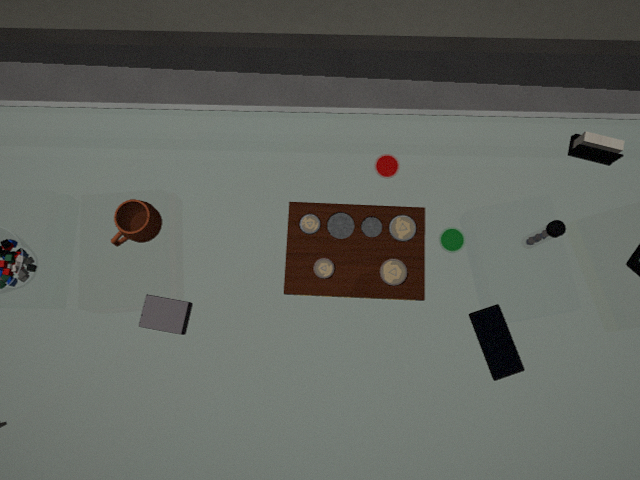

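View pics/side0.png

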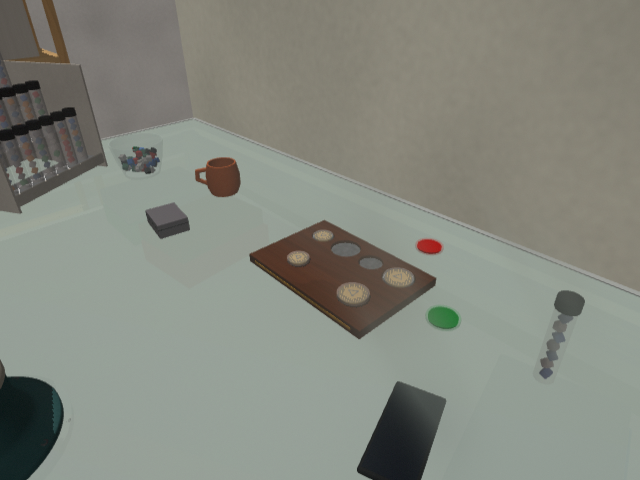

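The tray's row shows, left to right in the top view: seated small (310,224), empty large well (341,226), empty small well (372,227) and seated large (402,228). The loose coins are the small one at (324,268) and the large one at (393,272), both plain gold on the front part of the tray. The look-alikes are the red disc (387,166) and the green disc (452,240), both off the tray on the counter, so I leave them. Next I rectify both views to the tray-top plane and measure there.

```bash
cat >h.py <<'E'
from station import *
import cv2,numpy as np
S=1.6; X0,X1,Y0,Y1=.48,.73,-.25,.10   # ortho crop; cols = x, rows = -y
def proj(c,P):
    i=viewer.camera_info(c); q=(np.asarray(P,float)-i["eye"])@np.asarray(i["rotation"]); K=np.asarray(i["intrinsics"])
    return np.stack([K[0,2]+K[0,0]*q[...,0]/-q[...,2], K[1,2]+K[1,1]*-q[...,1]/-q[...,2]],-1)
def ortho(c,img,z,S=S):
    xs=np.arange(X0,X1,.001/S); ys=np.arange(Y1,Y0,-.001/S)
    P=np.stack(np.broadcast_arrays(xs[None,:],ys[:,None],z),-1); m=proj(c,P).astype(np.float32)
    return cv2.remap(img,m[...,0],m[...,1],cv2.INTER_CUBIC)
E
python3 - <<'E'
from h import *
o=[]
for c in("top","side"):
    p=cv2.imread(f"pics/{c}0.png"); a=ortho(c,p,.018); o.append(a)
    d=np.load(f"pics/{c}0d.npy"); i=viewer.camera_info(c);K=i["intrinsics"]
    for n,P in dict(front=(.53,-.07,.018),lw=(.662,-.033,.012),sw=(.658,-.1,.012),large=(.553,-.146,.026),small=(.561,.003,.026),counter=(.45,-.07,0)).items():
        u,v=proj(c,P).round().astype(int); z=np.median(d[v-1:v+2,u-1:u+2])
        q=np.array([(u-K[0][2])/K[0][0]*z,-(v-K[1][2])/K[1][1]*z,-z]); print(c,n,np.round(np.array(i["rotation"])@q+i["eye"],4))
m=np.hstack(o); m=cv2.convertScaleAbs(m,alpha=1.5); cv2.imwrite("pics/ortho0.png",m); print(m.shape)
E
```

```text
top front [ 0.531  -0.0706  0.0166]
top lw [ 0.6631 -0.0333  0.0115]
top sw [ 0.6575 -0.0993  0.0123]
top large [ 0.5538 -0.1469  0.0251]
top small [0.5613 0.003  0.0258]
top counter [ 4.509e-01 -7.030e-02  2.000e-04]
side front [ 0.5304 -0.0702  0.0183]
side lw [ 0.6618 -0.0326  0.0122]
side sw [ 0.6574 -0.1     0.0121]
side large [ 0.5518 -0.1466  0.0261]
side small [0.56   0.0028 0.0254]
side counter [ 0.4513 -0.0689 -0.0005]
(560, 800, 3)
```

View pics/ortho0.png

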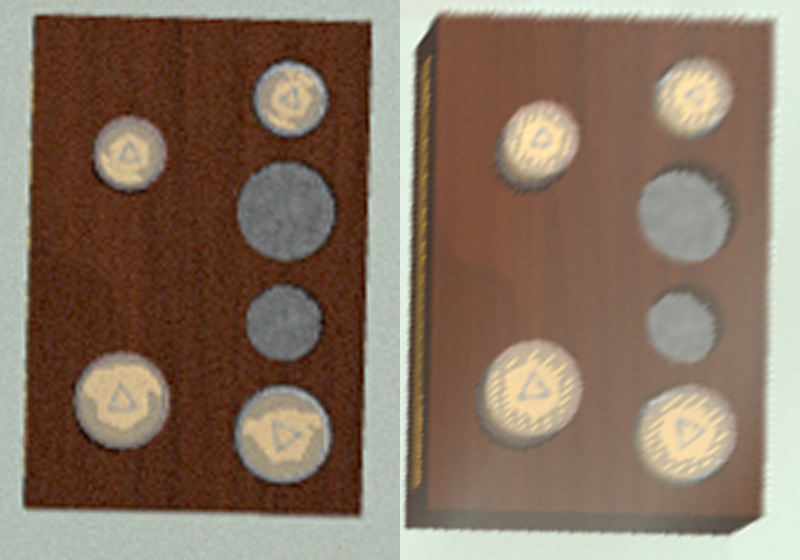

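Both views agree on heights: tray top about 17–18 mm, well floors about 12 mm, loose coin tops about 26 mm. In the left half of the crop (top view), the coins are small (130,153) and large (122,400), and the empty wells are large (286,211) and small (284,323). Now I fit centres and the tray pose.

```bash
cat >>h.py <<'E'
def blobs(c,img,z,S=4):
    """centres (world) and equivalent diameters (mm) of non-brown blobs within the tray; also tray rect"""
    a=cv2.GaussianBlur(ortho(c,img,z,S),(0,0),3).astype(int); br=(a[...,2]-a[...,0]>0.42*a[...,2]).astype(np.uint8)
    cs,h=cv2.findContours(br,cv2.RETR_CCOMP,cv2.CHAIN_APPROX_NONE); k=max(range(len(cs)),key=lambda j:cv2.contourArea(cs[j]))
    w=lambda p:(X0+p[0]/S/1e3,Y1-p[1]/S/1e3)
    r=cv2.minAreaRect(cs[k]); hull=np.zeros_like(br); cv2.fillConvexPoly(hull,cv2.convexHull(cs[k]),1)
    hull=cv2.erode(hull,np.ones((9*S//2,)*2)); out=[]
    bl=((a[...,2]-a[...,0]<0.45*a[...,2])|(a.sum(2)>330)).astype(np.uint8)&hull
    for q in cv2.findContours(bl,cv2.RETR_EXTERNAL,cv2.CHAIN_APPROX_NONE)[0]:
        if cv2.contourArea(q)<(30*S)**2*.7: continue
        e=cv2.fitEllipse(cv2.convexHull(q)); out.append((*np.round(w(e[0]),4),*np.round(np.array(e[1])/S,1)))
    return (np.round(w(r[0]),4),np.round(np.array(r[1])/S,1),round(r[2],2)),out
E
python3 - <<'E'
from h import *
for c in("top","side"):
    p=cv2.imread(f"pics/{c}0.png")
    for z in (.018,.020,.026) : 
        r,b=blobs(c,p,z); print(c,z,r,*b,sep="\n  ")
E
```

```text
top
  0.018
  (array([ 0.6031, -0.0654]), array([210.9, 307.7]), 1.2)
  (np.float64(0.6564), np.float64(-0.1712), np.float64(63.5), np.float64(64.3))
  (np.float64(0.5559), np.float64(-0.1502), np.float64(61.6), np.float64(62.7))
  (np.float64(0.6575), np.float64(-0.1015), np.float64(49.4), np.float64(49.8))
  (np.float64(0.6589), np.float64(-0.0316), np.float64(63.4), np.float64(63.7))
  (np.float64(0.5608), np.float64(0.0041), np.float64(47.6), np.float64(48.2))
  (np.float64(0.6611), np.float64(0.0384), np.float64(49.3), np.float64(49.7))
top
  0.02
  (array([ 0.6027, -0.0652]), array([210.5, 307. ]), 1.24)
  (np.float64(0.656), np.float64(-0.1709), np.float64(63.4), np.float64(64.2))
  (np.float64(0.5556), np.float64(-0.1499), np.float64(61.4), np.float64(62.5))
  (np.float64(0.657), np.float64(-0.1013), np.float64(49.3), np.float64(49.9))
  (np.float64(0.6584), np.float64(-0.0316), np.float64(63.2), np.float64(63.5))
  (np.float64(0.5605), np.float64(0.0041), np.float64(47.6), np.float64(48.0))
  (np.float64(0.6606), np.float64(0.0383), np.float64(49.2), np.float64(49.5))
top
  
[... 294 characters left out ...]
(49.5))
  (np.float64(0.657), np.float64(-0.0314), np.float64(62.9), np.float64(63.1))
  (np.float64(0.5596), np.float64(0.0041), np.float64(47.3), np.float64(47.8))
  (np.float64(0.6592), np.float64(0.0381), np.float64(49.0), np.float64(49.3))
side
  0.018
  (array([ 0.5427, -0.0409]), array([ 85.6, 258.7]), 1.42)
  (np.float64(0.546), np.float64(-0.0539), np.float64(58.2), np.float64(276.7))
side
  0.02
  (array([ 0.5408, -0.043 ]), array([ 85.2, 257.4]), 1.46)
  (np.float64(0.545), np.float64(-0.0579), np.float64(57.3), np.float64(279.2))
side
  0.026
  (array([ 0.5353, -0.0493]), array([ 84.2, 254.4]), 1.47)
  (np.float64(0.5392), np.float64(-0.0637), np.float64(56.3), np.float64(276.7))
```

```bash
cat >>h.py <<'E'
LW=np.array([.6589,-.0316]); SW=np.array([.6575,-.1015]); HALF=.010; Z=.0212
def frame(d,flip=False):
    x=np.array([d[0],d[1],0])*(-1 if flip else 1); y=np.array([0,0,-1.]); return np.stack([x,y,np.cross(x,y)],1)
def best_frame(p,d):
    q0=np.array(env.sense()["joint_positions"]); o=[]
    for f in(0,1):
        q=solver.inverse_kinematics([*p],frame(d,f))
        if q is not None:o.append((np.abs(np.array(q)-q0).max(),f,np.round(q,2)))
    o.sort(key=lambda t:t[0]); print("ik",o); return frame(d,o[0][1])
def push(c,goal,R,rate=.06,gap=.010):
    """push disc of radius R from centre c until its centre would be at goal, back off, rise"""
    c,goal=np.array(c),np.array(goal); d=(goal-c)/np.linalg.norm(goal-c)
    s=c-d*(R+HALF+gap); e=goal-d*(R+HALF); F=best_frame([*s,.10],d)
    env.reach([*s,.09],F); env.movel([*s,Z],rate=.08)
    print("down",np.round(env.sense()["wrist_force"],1),np.round(env.sense()["ee_pos"],4))
    env.movel([*e,Z],rate=rate); print("end",np.round(env.sense()["wrist_force"],1),np.round(env.sense()["ee_pos"],4))
    env.movel([*(e-d*.008),Z],rate=.05); env.movel([*(e-d*.008),.09],rate=.12)
def look(n,view=True):
    p,_=viewer.read_camera("top"); p=p[:,:,::-1].copy(); cv2.imwrite(f"pics/top{n}.png",p)
    q,_=viewer.read_camera("side"); cv2.imwrite(f"pics/side{n}.png",q[:,:,::-1])
    cv2.imwrite(f"pics/ortho{n}.png",cv2.convertScaleAbs(np.hstack([ortho("top",p,.018),ortho("side",q[:,:,::-1].copy(),.018)]),alpha=1.5))
    for z in(.018,.024): print(z,*[tuple(map(float,b)) for b in blobs("top",p,z)[1]],sep="\n  ")
    print("t",env.sense()["t"])
E
python3 - <<'E'
from h import *
effector.grasp(10); print(env.sense()["gripper_width"])
c=np.array([.5551,-.1494]); push(c,c+(LW-c)*.6,.030)
e=env.sense()["ee_pos"]; env.movel([.48,-.19,.2],rate=.25); look(1)
E
```

```text
0.0004650574854858661
ik [(np.float64(1.0202327477663025), 1, array([-0.46,  0.66,  1.01,  1.97, -0.72,  0.91,  0.21])), (np.float64(2.2730621407498317), 0, array([ 0.95,  0.65, -0.89,  1.89,  0.64,  0.92,  2.17]))]
down [0.5 0.6 0.5] [ 0.5223 -0.1872  0.0215]
end [-0.1 -0.4 -0.2] [ 0.5908 -0.1089  0.0212]
0.018
  (0.6565, -0.1712, 63.4, 64.2)
  (0.6451, -0.0654, 108.9, 131.4)
  (0.5609, 0.0041, 47.5, 48.5)
  (0.6612, 0.0384, 49.5, 49.6)
0.024
  (0.6551, -0.1703, 63.1, 63.8)
  (0.6434, -0.0656, 107.3, 132.5)
  (0.56, 0.004, 47.2, 48.2)
  (0.6597, 0.0382, 49.1, 49.3)
t 10.4917
```

View pics/ortho1.png

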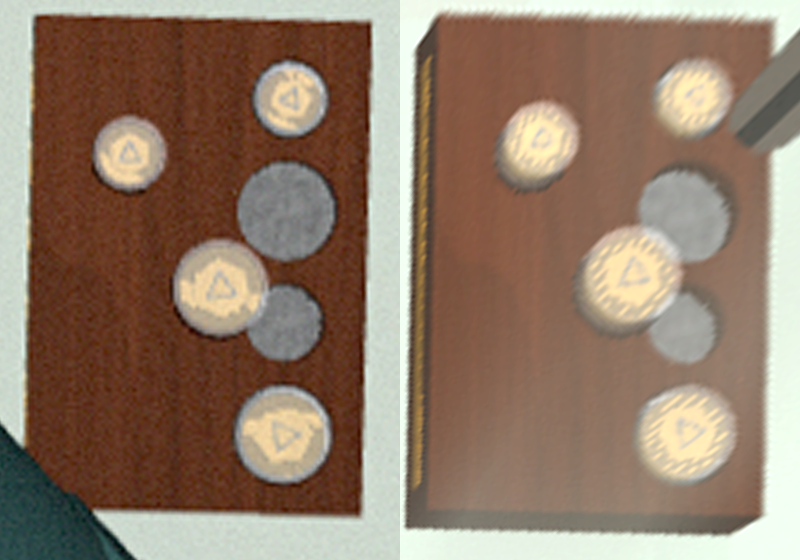

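The large coin went where intended: (221,288) in the left half, about (0.617, -0.080), 1 mm off the line. The small coin and the seated coins have not moved. I finish this push slowly.

```bash
python3 - <<'E'
from h import *
c=np.array([.617,-.0797]); d=(LW-c)/np.linalg.norm(LW-c)
push(c,LW+d*.001,.030,rate=.04)
env.movel([.48,-.19,.2],rate=.25); look(2)
E
```

```text
ik [(np.float64(0.23837559537205394), 1, array([-0.57,  0.73,  1.01,  1.87, -0.75,  0.97,  0.07])), (np.float64(2.8844336020149526), 0, array([-0.73,  1.19,  1.52,  1.88, -1.22,  1.41, -2.75]))]
down [0.6 0.4 0.2] [ 0.5845 -0.1176  0.0216]
end [ 0.  -0.1 -0.3] [ 0.6332 -0.061   0.0212]
0.018
  (0.6565, -0.1713, 63.7, 64.1)
  (0.6575, -0.1016, 49.6, 49.7)
  (0.6592, -0.0314, 63.1, 63.7)
  (0.5608, 0.004, 47.6, 48.4)
  (0.6612, 0.0384, 49.4, 49.6)
0.024
  (0.655, -0.1703, 63.3, 63.8)
  (0.656, -0.101, 49.3, 49.5)
  (0.6578, -0.0312, 62.8, 63.3)
  (0.5599, 0.004, 47.3, 48.2)
  (0.6597, 0.0382, 49.1, 49.3)
t 16.3917
```

View pics/ortho2.png

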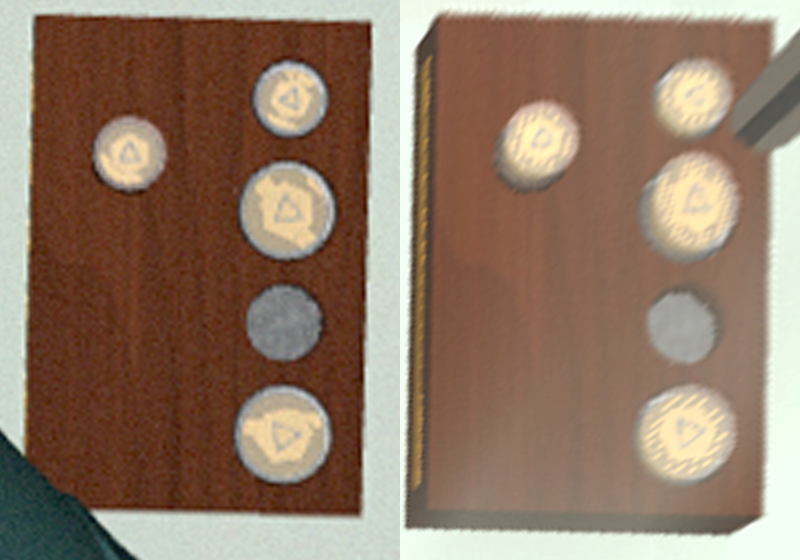

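The large coin looks to be at its well, but in the right half (side view) it sits about 3 px higher than the seated coins do. I check its height and tilt against them in depth.

```bash
cat >>h.py <<'E'
def plane(names,r=.02,n=4):
    for c in("top","side"):
        ds=[viewer.read_camera(c)[1] for _ in range(n)]; d=np.median(ds,0); i=viewer.camera_info(c);K=np.array(i["intrinsics"])
        v,u=np.mgrid[:480,:640]; W=np.stack([(u-K[0,2])/K[0,0]*d,-(v-K[1,2])/K[1,1]*d,-d],-1)@np.array(i["rotation"]).T+i["eye"]
        for k,P in names.items():
            m=(np.hypot(W[...,0]-P[0],W[...,1]-P[1])<r)&(d>0); A=np.c_[W[m][:,:2]-P,np.ones(m.sum())]
            s=np.linalg.lstsq(A,W[m][:,2],rcond=None)[0]; print(c,k,"slope",np.round(s[:2],3),"z mm",round(s[2]*1e3,2),m.sum())
E
python3 - <<'E'
from h import *
plane(dict(large=(.659,-.0316),sl=(.6565,-.1712),ss=(.661,.038),small=(.560,.004),sw=(.6575,-.1015)))
E
python3 - <<'E'
import cv2,numpy as np
a=cv2.imread("pics/side2.png")[215:315,280:440]; cv2.imwrite("pics/crop2.png",cv2.resize(cv2.convertScaleAbs(a,alpha=1.3),None,fx=5,fy=5,interpolation=cv2.INTER_CUBIC))
E
```

```text
top large slope [-0.111  0.033] z mm 22.58 238
top sl slope [-0.01   0.002] z mm 19.82 240
top ss slope [-0.004 -0.006] z mm 19.66 242
top small slope [0.005 0.004] z mm 25.69 255
top sw slope [-0.003  0.088] z mm 14.37 236
side large slope [-0.099  0.034] z mm 23.41 141
side sl slope [-0.001  0.001] z mm 20.2 215
side ss slope [0.019 0.002] z mm 20.4 141
side small slope [0.012 0.004] z mm 26.21 178
side sw slope [-0.005  0.006] z mm 12.55 157
```

View pics/crop2.png

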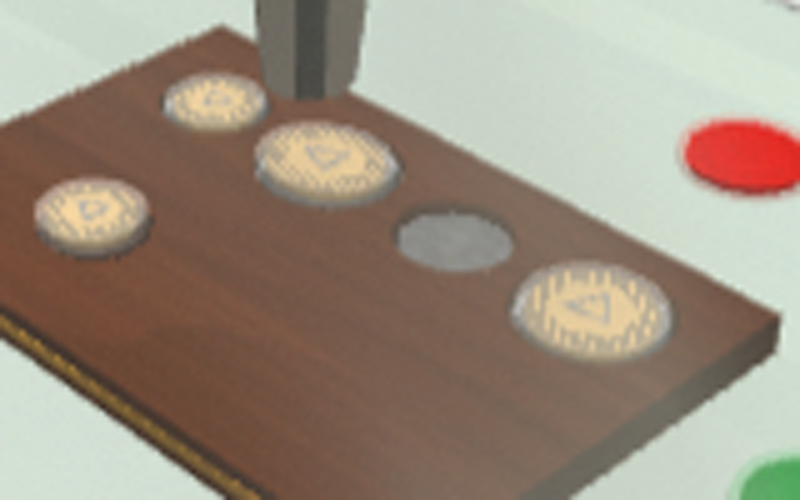

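The large coin is tilted by about 0.11 rad: its far side is down, while its near edge towards (-x,+y) still rests on the rim. I nudge it along the tilt direction in small, force-checked steps.

```bash
python3 - <<'E'
from h import *
d=np.array([.954,-.3]); g=LW; R=.030
F=best_frame([*(g-d*.05),.1],d); s=g-d*(R+HALF+.008)
env.reach([*s,.09],F); env.movel([*s,Z],rate=.08)
for k in (0,.0007,.0014,.002,.0026):
    e=g-d*(R+HALF-k); env.movel([*e,Z],rate=.02 if k==0 else .01); S=env.sense(); print(k,np.round(S["wrist_force"],1),np.round(S["ee_pos"],4))
    if np.linalg.norm(S["wrist_force"])>8: break
env.movel([*(e-d*.008),Z],rate=.05); env.movel([*(e-d*.008),.09],rate=.12); env.movel([.48,-.19,.2],rate=.25)
plane(dict(large=(.659,-.0316),sl=(.6565,-.1712),ss=(.661,.038)),n=3); look(3)
E
```

```text
ik [(np.float64(1.2199053489924059), 1, array([-0.84,  0.94,  1.26,  1.84, -1.  ,  1.17, -1.09])), (np.float64(1.4307195618493407), 0, array([-0.42,  0.58,  0.53,  1.82, -0.38,  0.85,  1.56]))]
0 [ 0.  -0.6  0.5] [ 0.6208 -0.0197  0.0212]
0.0007 [0.2 0.7 0.3] [ 0.6214 -0.0198  0.0212]
0.0014 [-0.  -0.4  0.2] [ 0.6221 -0.02    0.0212]
0.002 [ 0.4 -0.8  0.6] [ 0.6227 -0.0202  0.0212]
0.0026 [ 0.   0.7 -0.5] [ 0.6233 -0.0204  0.0212]
top large slope [-0.003  0.006] z mm 19.71 239
top sl slope [-0.009  0.013] z mm 19.85 241
top ss slope [0.003 0.004] z mm 19.83 242
side large slope [-0.007 -0.002] z mm 20.35 148
side sl slope [-0.001 -0.001] z mm 20.24 211
side ss slope [0.005 0.008] z mm 20.43 139
0.018
  (0.6564, -0.1713, 63.6, 64.3)
  (0.5584, -0.1602, 58.3, 90.5)
  (0.6574, -0.1016, 49.6, 49.8)
  (0.6593, -0.0315, 63.3, 63.8)
  (0.5608, 0.004, 47.9, 48.2)
  (0.6611, 0.0384, 49.2, 49.5)
0.024
  (0.655, -0.1703, 63.2, 64.0)
  (0.557, -0.1599, 58.5, 88.2)
  (0.656, -0.1009, 49.3, 49.5)
  (0.6579, -0.0313, 62.9, 63.5)
  (0.5599, 0.004, 47.5, 48.0)
  (0.6596, 0.0382, 49.0, 49.1)
t 23.0333
```

The large coin is now flat and level with the seated coins. Next the small coin: sideways along the front first, then up to its well.

```bash
python3 - <<'E'
from h import *
env.movel([.5,-.05,.15],rate=.25)
push([.5600,.0040],[.582,-.0998],.023); env.movel([.50,.06,.2],rate=.3); look(4)
E
```

```text
ik [(np.float64(1.1016361680821762), 1, array([-1.07,  1.09,  1.48,  1.99, -1.15,  1.31, -2.09])), (np.float64(1.5878771214986682), 0, array([-0.8 ,  0.59,  0.86,  1.97, -0.59,  0.85,  0.6 ]))]
down [-0.3 -0.3  0.4] [0.5514 0.046  0.0216]
end [-0.3 -0.3  0.3] [ 0.5751 -0.0672  0.0212]
0.018
  (0.6565, -0.1712, 63.5, 64.2)
  (0.5828, -0.101, 47.8, 48.6)
  (0.6575, -0.1015, 49.6, 49.8)
  (0.6592, -0.0314, 63.2, 63.8)
  (0.6058, 0.0417, 80.3, 203.8)
0.024
  (0.6551, -0.1703, 63.2, 63.8)
  (0.5818, -0.1004, 47.5, 48.3)
  (0.656, -0.101, 49.4, 49.4)
  (0.6578, -0.0312, 62.9, 63.4)
  (0.6062, 0.0429, 79.6, 200.3)
t 29.7667
```

View pics/ortho4.png

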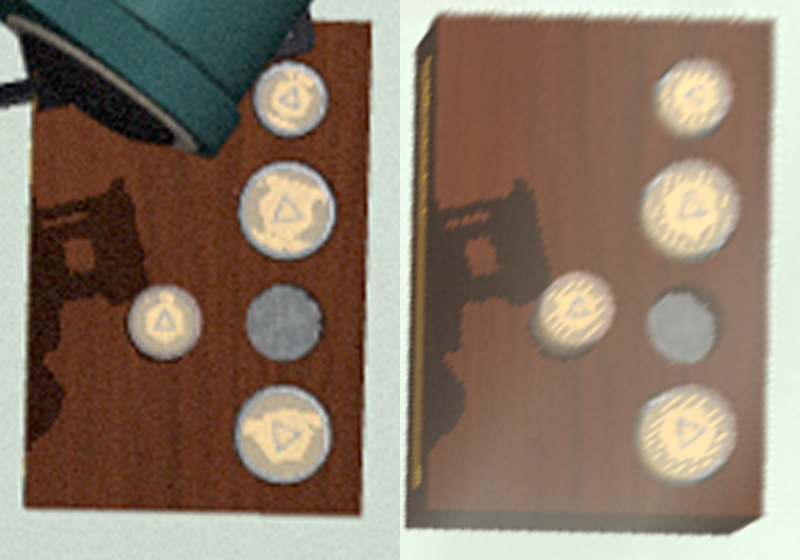

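The small coin stands square in front of its well: the coin is at (165,322) and the well at (284,323) in the left half. The large coin is home at (287,210). Now the last push, with the roughly 2.5 mm of overtravel that the large coin needed.

```bash
python3 - <<'E'
from h import *
env.reach([.50,-.10,.12],frame(np.array([1.,0]),1))
c=np.array([.5818,-.1004]); d=(SW-c)/np.linalg.norm(SW-c)
push(c,SW+d*.0025,.023,rate=.04)
env.movel([.45,-.12,.2],rate=.25)
plane(dict(small=(.6575,-.1015),large=(.659,-.0316),sl=(.6565,-.1712)),r=.017,n=3); look(5)
E
```

```text
ik [(np.float64(0.08580755525473827), 1, array([-0.59,  0.62,  0.95,  1.99, -0.66,  0.88, -0.86])), (np.float64(2.6478968779850134), 0, array([-0.03,  0.45,  0.19,  1.96, -0.12,  0.75,  1.78]))]
down [ 0.7 -0.2 -0.4] [ 0.5391 -0.1     0.0215]
end [-0.5  0.2 -0.2] [ 0.6269 -0.1011  0.0212]
top small slope [-0.001  0.02 ] z mm 19.76 172
top large slope [-0.014 -0.011] z mm 19.67 172
top sl slope [-0.013 -0.016] z mm 19.9 173
side small slope [0.001 0.003] z mm 20.28 131
side large slope [ 0.002 -0.003] z mm 20.33 112
side sl slope [0.008 0.012] z mm 20.22 157
0.018
  (0.6565, -0.1712, 63.6, 64.3)
  (0.5662, -0.1667, 15.6, 147.2)
  (0.6578, -0.1014, 49.3, 49.7)
  (0.6593, -0.0314, 63.3, 63.7)
  (0.6611, 0.0384, 49.2, 49.4)
0.024
  (0.655, -0.1703, 63.2, 63.9)
  (0.5678, -0.1677, 14.8, 154.8)
  (0.6564, -0.1008, 49.1, 49.4)
  (0.6579, -0.0312, 62.9, 63.4)
  (0.6596, 0.0382, 48.9, 49.0)
t 37.1417
```

View pics/ortho5.png

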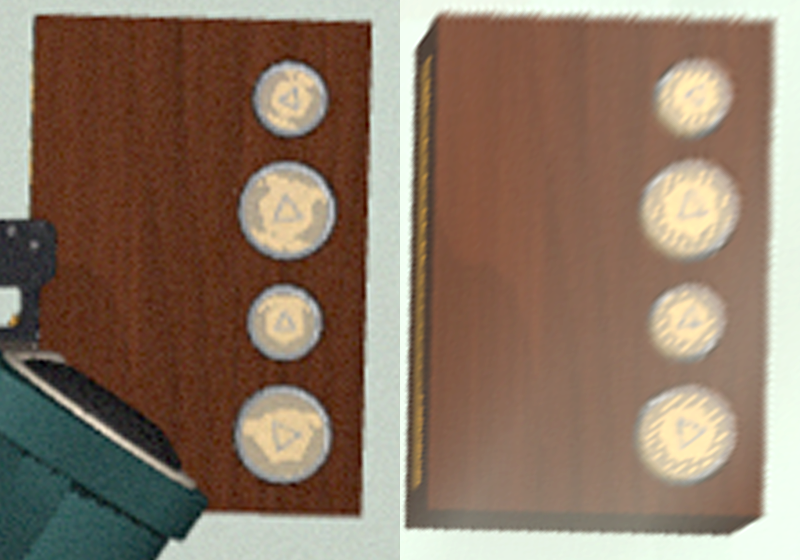

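All four coins lie flat in their wells, with tops at about 20 mm: small (285,322), large (287,210), seated coins unmoved. The arm is clear, so I hand in.

```bash
python3 -c "
from station import *
env.pause(.3); print(workorder.finish_job())"
```

```text
the job is handed in; nothing more can be done
None
```

Both loose coins are down in their own wells, and I have handed the job in. No verdict is reported. The clock stood at about 37 s of the 69 s at my last check. I pushed both coins with the shut fingertips.

- **Large coin:** I pushed it diagonally to its well. A check showed it tilted by about 0.11 rad, with its near edge still on the rim. A 2.6 mm nudge along the tilt dropped it flat.
- **Small coin:** I pushed it sideways along the front of the tray to in front of its well, then straight in. It dropped at the first try.

**Last checks, from both cameras:**
- **Height:** both coin tops read 19.7–20.3 mm, the same as the seated large coin. The seated small coin read the same when last measured.
- **Tilt:** within 0.02 rad, about the noise of the measurement.
- **Centring:** within about 0.4 mm of the well centres I measured. That fit takes in the well's rim as well as the coin, so the 3 mm play in the well is the surer limit.
- **Seated coins:** neither moved measurably.
- **Forces:** the wrist force stayed around 1 N in the readings taken.

I did not re-measure the mug, dice tube, phone or deck box at the end. The pushing was all over the tray, well away from them.

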